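Put four mixed-up tools back in their own pockets

TASK

The four tools are sitting on each other's tool boards. Swap them round (the empty rubber mat is free for parking one on the way) so that each stands upright and fully down in the pocket cut to its own outline: spirit level in the long slot, tin in the round pocket, tape measure in the oblong one, magnetic base in the square one. Set them down gently, drop nothing, and leave the dish of bolts where it is.

Things in the scene. Friction and masses are not known exactly. Their poses are not given: they have to be found in the camera images.
- level: Aluminium spirit level, black end caps, green vials: a bar 160 mm long (x), 22 mm wide (y), 44 mm high (z), upright on its 22 mm sole, 0.2 kg. Origin: middle of the underside. Grip it across the 22 mm at mid-length. Starts on the top face of the round-pocket board, across the pocket. Its own pocket is the long slot.
- tin: Closed round metal tin with a lid, 64 mm diameter, 46 mm high, upright, 0.22 kg. Origin: centre of the underside; z up. Starts on the top face of the oblong-pocket board, bridging the pocket. Its own pocket is the round one.
- tape: Tape measure, black and yellow, on its flat foot: 76 mm long (x), 38 mm thick (y), 64 mm high (z), 0.25 kg; top -x corner rounded, 2 mm steel hook at the -x end. Origin: middle of the underside. Grip it across the 38 mm. Starts on the top face of the square-pocket board, bridging the pocket. Its own pocket is the oblong one, either way round.
- magbase: Magnetic base (no pull here): steel block 52 x 52 x 50 mm high, 0.6 kg, brass strip along x, 4 mm boss on top, red and black switch 7 mm out of its -x face, 21 mm up. Origin: middle of the underside. Grip it across the plain faces (52 mm, along y). Starts on the top face of the slot board, bridging the slot. Its own pocket is the square one, any way round.
- board_slot: Black plastic tool board with a blue core, 200 x 100 x 20 mm, flat, screwed to the bench, one blue-floored pocket 10 mm deep in its middle. Origin: middle of the underside, below the pocket's centre; pocket floor at z = 10 mm, top face at z = 20 mm; x along the 200 mm side. Its pocket is a long slot, 174 mm (x) by 38 mm (y): the spirit level's.
- board_round: Black plastic tool board with a blue core, 200 x 100 x 20 mm, flat, screwed to the bench, one blue-floored pocket 10 mm deep in its middle. Origin: middle of the underside, below the pocket's centre; pocket floor at z = 10 mm, top face at z = 20 mm; x along the 200 mm side. Its pocket is round, 76 mm diameter: the tin's.
- board_oblong: Black plastic tool board with a blue core, 200 x 100 x 20 mm, flat, screwed to the bench, one blue-floored pocket 10 mm deep in its middle. Origin: middle of the underside, below the pocket's centre; pocket floor at z = 10 mm, top face at z = 20 mm; x along the 200 mm side. Its pocket is oblong, 88 mm (x) by 50 mm (y): the tape measure's.
- board_square: Black plastic tool board with a blue core, 200 x 100 x 20 mm, flat, screwed to the bench, one blue-floored pocket 10 mm deep in its middle. Origin: middle of the underside, below the pocket's centre; pocket floor at z = 10 mm, top face at z = 20 mm; x along the 200 mm side. Its pocket is square, 64 x 64 mm: the magnetic base's.
- mat: Plain black rubber bench mat, 200 x 100 x 3 mm, flat, fixed, empty: a free spot to park a tool. Origin: middle of the underside, top at z = 3 mm; x along the 200 mm side.
- dish: Round steel dish of bolts, 100 mm diameter, 28 mm high, loose, 0.5 kg. Bystander, to be left where it stands. Origin: centre of the underside. A loose steel nut lies on the bench next to it.
Mind the look-alikes: they are no part of the job. Leave any purple look-alike of the board_round alone.

How it is judged (in metres and radians):
At the end, for the whole second after the job is handed in: Each tool is in its own pocket and released: centre within 12 mm of the pocket's centre, underside lower than 14 mm above the bench (the pocket floor is at 10 mm), upright within 0.1 rad, at rest; level and tape measure in line with their pockets within 0.3 rad, either way round (horizontal distance between level and board_slot below 0.012 m and height (world z) of each of level, tin, tape, magbase below 0.014 m and angle between each of level, tin, tape, magbase's own z axis and vertical below 0.1 rad and linear speed of each of level, tin, tape, magbase below 0.02 m/s and angle between the x axis of level and the x axis of board_slot, either way round below 0.3 rad and horizontal distance between tin and board_round below 0.012 m and horizontal distance between tape and board_oblong below 0.012 m and angle between the x axis of tape and the x axis of board_oblong, either way round below 0.3 rad and horizontal distance between magbase and board_square below 0.012 m); the robot touches nothing.
It fails at once if the dish of bolts is shifted by more than 30 mm or tipped (distance of dish from where it was at the start of the episode above 0.03 m or angle between dish's own z axis and vertical above 0.3 rad).
It fails at once if the spirit level is dropped (falls free of the gripper at more than 0.8 m/s, about 33 mm of fall) (linear speed of level above 0.8 m/s and not (contact force between level and the fingers above 0.05 N)).
It fails at once if the tin is dropped (falls free of the gripper at more than 0.8 m/s, about 33 mm of fall) (linear speed of tin above 0.8 m/s and not (contact force between tin and the fingers above 0.05 N)).
It fails at once if the tape measure is dropped (falls free of the gripper at more than 0.8 m/s, about 33 mm of fall) (linear speed of tape above 0.8 m/s and not (contact force between tape and the fingers above 0.05 N)).
It fails at once if the magnetic base is dropped (falls free of the gripper at more than 0.8 m/s, about 33 mm of fall) (linear speed of magbase above 0.8 m/s and not (contact force between magbase and the fingers above 0.05 N)).
It also fails if it takes over 128 s, if anything falls off the work surface, if the arm or the gripper's body presses on something with over 40 N, if the wrist force passes 120 N, or if a joint passes its speed limit or range.

ROBOT

A 6-joint arm with a two-finger parallel gripper is mounted at the origin on the work surface. World frame = base frame: x ahead of the robot, y to its left, z up, the work surface at z = 0. Lengths are in m, angles in degrees, forces in N, time in s.
With the tool pointing down it reaches from about 0.325 to 0.85 m from the base axis. Payload 15.5 kg.
Tool frame: the origin (TCP) lies at the very end of the fingers, on their centre line; the grasp point (between the pads) lies arm.grip_depth behind it (arm.grip_depth is the distance from the TCP to the grasp point, in m); z points along the fingers, y is the line along which they close (so a half turn about z gives the same grasp; the last joint's range is limited). The gripper opens to 91 mm and grips with 3 to 60 N. Pads are 32 mm wide; open, the fingers measure 118 mm over their backs; the gripper's body (76 mm by 178 mm) begins 60 mm behind the grasp point.
Start: joints at [-78.524, 28.281, 77.091, -0, 74.628, -5.472], TCP at [0.182, -0.598, 0.214] pointing down, gripper open.
Joint ranges: [-166.48, 166.48], [-47.26, 123.95], [12.59, 153.08], [-70.14, 250.14], [6.76, 159.57], [-176.63, 176.63]. Speed limits (degrees/s): [108.29, 108.29, 147.25, 172.46, 172.46, 172.46].

INTERFACE

Orientations are given as a 3x3 rotation matrix whose columns are the frame's x, y, z axes.
In Python, from rig import arm gives the robot as it stands. Calls block until the motion is done:
- arm.move_to(position, orientation): joint-space move of the TCP to a pose.
- arm.move_l(position, orientation=None, feed=0.15): straight line of the TCP; orientation=None keeps the orientation; feed is the mean speed in m/s.
- arm.move_joints(angles): joint-space move.
- arm.grip(opening): finger opening in m; the grip force is fixed at half the most; returns when the fingers have stopped.
- arm.sleep(seconds).
- arm.solve_ik(position, orientation): joint angles nearest the present ones, or None.
- arm.snapshot(name): name is "side" or "top" or "wrist"; returns the picture (480x640x3 uint8, red, green, blue); there is no depth.
- arm.get_calibration(name): a dict with "intrinsics" (3x3 intrinsics, pixels), "k1" (the pictures are not rectified: a ray, as slopes to the right and down, at radius r is drawn at 1 + k1 r^2 times it, then the intrinsics apply), "cam_to_world" (4x4, takes a point from camera to world coordinates). Camera axes: x right, y down, z forward; pixel columns grow to the right and rows downward; lengths in m; the calibration is good to about 2 mm. A picture is of the moment at which its call begins: read the wrist's pose just before it. get_calibration takes no time and is no camera call; for the wrist camera it gives the pose at the moment of the call.
A pose or a line that the arm cannot do raises arm.Unreachable and nothing moves.
- arm.sign_off(): hands the job in; it is judged then, once.
Readings, each from a call of its own:
- arm.current_t(): time.
- arm.current_joint_positions(): joint angles.
- arm.current_dq(): joint speeds.
- arm.current_tau(): joint torques, N m.
- arm.current_ee_pos(): TCP position.
- arm.current_tool_rot(): TCP orientation.
- arm.current_force(): force on the tool from outside, world axes, zero at the start.
- arm.current_torque(): the same for the moment, N m.
- arm.current_width(): finger opening in m.
- arm.current_grasp_force(): force on a finger pad.
Only numpy, scipy, OpenCV 4.12 (cv2) and the standard library are available. Lean on these libraries where they do the work, as an engineer would, in place of code of your own. Each camera call takes 0.05 s, during which the arm holds its last target. There are 200 camera calls.

## Working session

There is one attempt and no reset: what is moved stays moved. The work goes in short steps, each a Python script; the robot and the scene stay as the last script left them, time stands still between calls to the robot, and variables do not carry over. Pictures are saved under pics/ and viewed, at most 14 in all, crops included, and the job is handed in when it is done.

```bash
mkdir -p pics; ls; python3 - <<'E'
from rig import arm
import cv2,numpy as np
for n in("top","side"):
    cv2.imwrite(f"pics/{n}0.png",arm.snapshot(n)[:,:,::-1]); c=arm.get_calibration(n); print(n,c)
print(arm.grip_depth,arm.current_t())
E
```

```text
pics
top {'intrinsics': array([[590.75120601,   0.        , 320.5227151 ],
       [  0.        , 590.75120601, 241.3881371 ],
       [  0.        ,   0.        ,   1.        ]]), 'k1': -0.013338087751587166, 'cam_to_world': array([[ 0.02231312, -0.99771055,  0.0638419 ,  0.35194589],
       [-0.9994709 , -0.02074976,  0.02504716, -0.01081524],
       [-0.02366511, -0.064367  , -0.99764565,  1.10895455],
       [ 0.        ,  0.        ,  0.        ,  1.        ]])}
side {'intrinsics': array([[617.7576719 ,   0.        , 325.96649144],
       [  0.        , 617.7576719 , 244.02662424],
       [  0.        ,   0.        ,   1.        ]]), 'k1': -0.07653781677662097, 'cam_to_world': array([[-0.83319155, -0.30842233,  0.45898531, -0.12772916],
       [-0.5529664 ,  0.47140498, -0.68702657,  0.84304514],
       [-0.00447363, -0.82622818, -0.56331783,  0.73491719],
       [ 0.        ,  0.        ,  0.        ,  1.        ]])}
0.0188 0.1
```

View pics/top0.png

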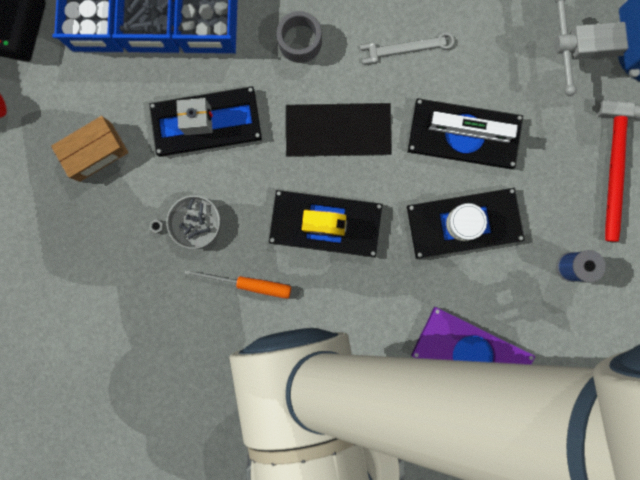

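View pics/side0.png

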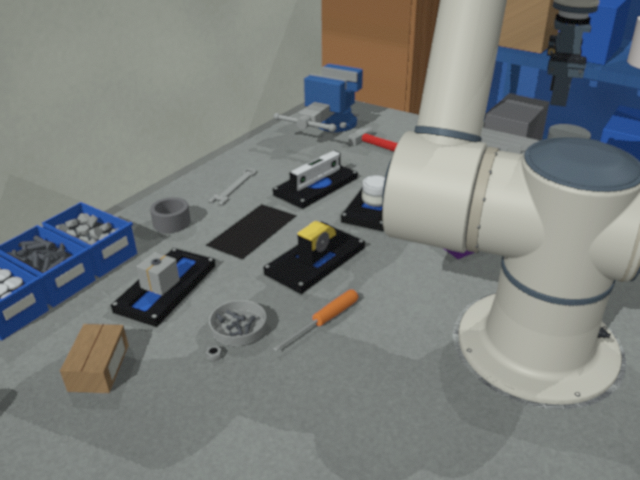

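The top view shows the slot board at (206,121) with the magbase at (193,113). The mat is at (339,130). The round board is at (466,133) with the level at (474,125). The square board is at (326,223) with the tape, and the oblong board at (466,222) with the tin. The purple round-pocket board at (475,345) is the decoy, partly hidden by the arm. Other possible mix-ups are the grey ring (300,36), which isn't the tin, and the wooden block (88,148). The dish is at (195,221) and the nut at (156,226).

```bash
cat > h.py <<'E'
from rig import arm
import cv2,numpy as np
from scipy.optimize import minimize
def cal(n):
    c=arm.get_calibration(n); return c["intrinsics"],c["k1"],np.array(c["cam_to_world"])
def proj(P,c):
    K,k,T=c; R=T[:3,:3].T
    return cv2.projectPoints(np.asarray(P,float).reshape(-1,1,3),cv2.Rodrigues(R)[0],-R@T[:3,3],K,np.array([k,0,0,0.]))[0][:,0]
def world(uv,z,c):
    K,k,T=c
    d=cv2.undistortPoints(np.asarray(uv,float).reshape(-1,1,2),K,np.array([k,0,0,0.]))[:,0]
    d=np.c_[d,np.ones(len(d))]@T[:3,:3].T
    return T[:3,3]+d*((z-T[2,3])/d[:,2])[:,None]
def hull_img(P,c,shape,S=4):
    m=np.zeros((shape[0],shape[1]),np.uint8)
    cv2.fillConvexPoly(m,cv2.convexHull(np.round(proj(P,c)*16).astype(np.int32)),1,shift=4); return m
def pts(kind,x,y,a,z0,z1):
    if kind[0]=='c':
        t=np.linspace(0,2*np.pi,48); b=np.c_[np.cos(t),np.sin(t)]*kind[1]
    else:
        b=np.array([[1,1],[1,-1],[-1,-1],[-1,1]])*np.array(kind[1:])/2
    c,s=np.cos(a),np.sin(a); b=b@np.array([[c,s],[-s,c]])+[x,y]
    return np.r_[np.c_[b,np.full(len(b),z0)],np.c_[b,np.full(len(b),z1)]]
def fit(mask,kind,x0,z0,z1,c):
    "pose whose convex silhouette best overlaps the mask"
    f=lambda p:-(lambda m:(m&mask).sum()/max(1,(m|mask).sum()))(hull_img(pts(kind,*p,z0,z1),c,mask.shape))
    s=np.array([x0]+[np.add(x0,d) for d in((.008,0,0),(0,.008,0),(0,0,.12))])
    r=minimize(f,x0,method="Nelder-Mead",options=dict(initial_simplex=s,xatol=1e-4,fatol=1e-4,maxiter=250))
    return r.x,-r.fun
def hull_mask(m,n=1):
    "hull of the largest blob"
    k,l,st,_=cv2.connectedComponentsWithStats(m.astype(np.uint8))
    i=1+np.argmax(st[1:,4]); p=np.argwhere(l==i)[:,::-1].astype(np.int32)
    o=np.zeros(m.shape,np.uint8); cv2.fillConvexPoly(o,cv2.convexHull(p),1); return o
E
python3 - <<'E'
from h import *
im=cv2.imread("pics/top0.png"); c=cal("top"); h=im.max(2).astype(int)
blue=(im[:,:,0].astype(int)-im[:,:,2]>60)
for n,(u,v,a) in dict(slot=(206,121,0),mat=(339,130,0),round=(466,133,0),square=(326,223,0),oblong=(466,222,0)).items():
    roi=np.zeros(h.shape,bool); roi[v-48:v+48,u-68:u+68]=1
    m=hull_mask(cv2.morphologyEx((((h<42)|blue)&roi).astype(np.uint8),cv2.MORPH_OPEN,np.ones((5,5))))
    t=.003 if n=='mat' else .02
    w=world([(u,v)],t,c)[0]
    best=max((fit(m,('b',.2,.1),(w[0],w[1],np.pi/2+d),0,t,c) for d in(-.15,.15)),key=lambda r:r[1])
    print(n,w.round(3),best[0][:2].round(4),np.degrees(best[0][2]).round(1),round(best[1],3))
    cv2.polylines(im,[np.round(proj(pts(('b',.2,.1),*best[0],t,t)[:4],c)).astype(int)],True,(0,255,0),1)
cv2.imwrite("pics/fit.png",cv2.resize(im[70:280,130:550],None,fx=1.9,fy=1.9,interpolation=cv2.INTER_CUBIC))
E
```

```text
slot [0.644 0.237 0.02 ] [0.6451 0.2403] 100.8 0.945
mat [ 0.635 -0.013  0.003] [ 0.6375 -0.0126] 90.9 0.935
round [ 0.629 -0.25   0.02 ] [ 0.6311 -0.2485] 81.5 0.929
square [0.456 0.007 0.02 ] [0.4552 0.0085] 84.2 0.94
oblong [ 0.463 -0.251  0.02 ] [ 0.4611 -0.2496] 101.4 0.948
```

View pics/fit.png

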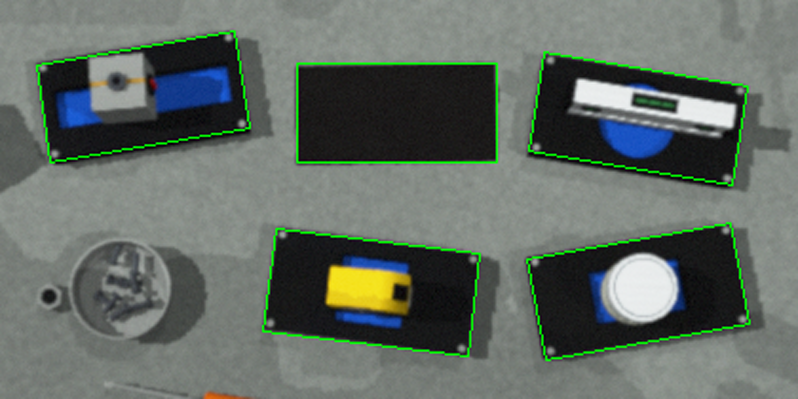

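The overlay shows the five fitted outlines lying on the boards and the mat. The magbase's red switch points right, towards -y. Next I'll refine the poses with the wrist camera over each board.

```bash
cat >> h.py <<'E'
B=dict(slot=(.6451,.2403,100.8),mat=(.6375,-.0126,90.9),round=(.6311,-.2485,81.5),square=(.4552,.0085,84.2),oblong=(.4611,-.2496,101.4))
def down(deg):
    "tool pointing down, closing axis y at world angle deg"
    a=np.radians(deg); y=np.array([np.cos(a),np.sin(a),0]); z=np.array([0,0,-1.]); return np.c_[np.cross(y,z),y,z]
E
python3 - <<'E'
from h import *
p=np.array(arm.current_ee_pos()); R=np.array(arm.current_tool_rot()); c=cal("wrist")
o=R.T@(c[2][:3,3]-p); print(c[0][0,0],c[1],o,(R.T@c[2][:3,:3]).round(3),R.round(3))
for b in("round","oblong","square","slot"):
    x,y,a=B[b]
    for d in(a-90,a+90):
        Q=down(d); t=np.array([x,y,.33])-np.r_[(Q@o)[:2],0]; t[2]=.33-(Q@o)[2]
        print(b,d,t.round(3),arm.solve_ik(t,Q))
E
```

```text
365.9530995268992 -0.04115417509085226 [ 0.07732802  0.00056323 -0.170843  ] [[-0.    -0.962 -0.274]
 [ 1.    -0.     0.   ]
 [-0.    -0.274  0.962]] [[ 0.957  0.291 -0.   ]
 [ 0.291 -0.957  0.001]
 [ 0.    -0.001 -1.   ]]
round -8.5 [ 0.619 -0.325  0.159] [-3.25793416e+01  3.71489292e+01  6.90525507e+01 -2.54444375e-14
  7.37985201e+01 -2.40793416e+01]
round 171.5 [ 0.643 -0.172  0.159] [-2.01189602e+01  3.44950911e+01  7.45090391e+01 -2.54444375e-14
  7.09958697e+01  1.68381040e+02]
oblong 11.400000000000006 [ 0.476 -0.326  0.159] [-4.03095466e+01  2.77728151e+01  8.79068892e+01 -2.54444375e-14
  6.43202957e+01 -5.17095466e+01]
oblong 191.4 [ 0.446 -0.174  0.159] [-2.84095947e+01  2.07038444e+01  1.01155895e+02 -2.54444375e-14
  5.81402609e+01  1.40190405e+02]
square -5.799999999999997 [ 0.447 -0.068  0.159] [-1.62767231e+01  1.87557864e+01  1.04612035e+02 -2.54444375e-14
  5.66321786e+01 -1.04767231e+01]
square 174.2 [0.464 0.085 0.159] [ 3.17116555e+00  2.01553541e+01  1.02138659e+02 -2.54444375e-14
  5.77059865e+01 -1.71028834e+02]
slot 10.799999999999997 [0.659 0.164 0.159] [ 8.95918942e+00  3.55524300e+01  7.23453003e+01 -2.54444375e-14
  7.21022697e+01 -1.84081058e+00]
slot 190.8 [0.631 0.316 0.159] [ 2.17792786e+01  3.77026858e+01  6.79034840e+01 -2.54444375e-14
  7.43938302e+01 -1.69020721e+02]
```

```bash
cat >> h.py <<'E'
O=np.array([.0773,.0006,-.1708])
def look(b,h=.33,off=(0,0)):
    "camera straight above a board; returns picture (BGR) and calibration"
    x,y,a=B[b]; Q=down(a-90); t=np.array([x+off[0],y+off[1],h])-Q@O
    arm.move_to(t,Q); arm.sleep(.15); c=cal("wrist"); return arm.snapshot("wrist")[:,:,::-1].copy(),c
E
python3 - <<'E'
from h import *
import pickle
D={}
for b in("oblong","round","slot","square"): D[b]=look(b); print(b,arm.current_t())
pickle.dump(D,open("d.pkl","wb"))
cv2.imwrite("pics/w1.png",cv2.resize(np.vstack([np.hstack([D["oblong"][0],D["round"][0]]),np.hstack([D["slot"][0],D["square"][0]])]),(800,600),interpolation=cv2.INTER_AREA))
E
```

```text
oblong 1.8
round 2.625
slot 4.6083
square 6.0083
```

View pics/w1.png

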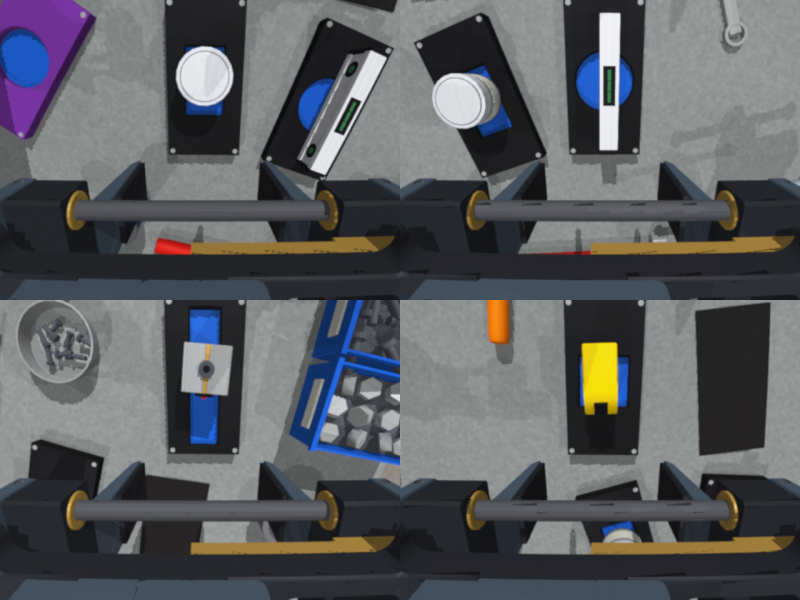

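The 2x2 wrist view is in the order oblong, round / slot, square. It shows the tin at (205,75), the level at (609,80), the magbase at (207,369) with its switch towards the bottom of the picture, and the tape at (600,378). These are the right tools on the black boards. The purple board at (40,60) is the decoy and stays untouched. Now I'll fit the poses.

```bash
cat >> h.py <<'E'
def masks(im):
    i=im.astype(int); h=i.max(2); lo=i.min(2); s=h-lo
    return dict(board=((h<60)|((i[:,:,0]-i[:,:,2]>50)&(s>60))),white=((lo>150)&(s<40)),grey=((lo>95)&(s<40)),yellow=((i[:,:,2]-i[:,:,0]>80)&(i[:,:,1]>90)))
def blob(m,box,k=5):
    r=np.zeros(m.shape,np.uint8); x0,x1,y0,y1=box; r[y0:y1,x0:x1]=m[y0:y1,x0:x1]
    return hull_mask(cv2.morphologyEx(r,cv2.MORPH_OPEN,np.ones((k,k))))
E
python3 - <<'E'
from h import *
import pickle
D=pickle.load(open("d.pkl","rb")); T=dict(oblong=('tin','white',('c',.032),.02,.066),round=('level','white',('b',.152,.022),.062,.064),slot=('magbase','grey',('b',.052,.052),.02,.07),square=('tape','yellow',('b',.076,.038),.07,.084))
out=[]
for b,(im,c) in D.items():
    M=masks(im); x,y,a=B[b]; w=(x,y,np.radians(a))
    m=blob(M['board']|0,(240,420,0,254)); p,s=fit(m,('b',.2,.1),w,0,.02,c)
    n,k,g,z0,z1=T[b]
    box={'slot':(285,375,65,160)}.get(b,(265,400,5,250))
    m2=blob(M[k],box,3); mo=cv2.moments(m2,True); uv=(mo['m10']/mo['m00'],mo['m01']/mo['m00'])
    w0=world([uv],z1,c)[0]
    q,t=fit(m2,g,(w0[0],w0[1],p[2]),z0,z1,c)
    r=cv2.minAreaRect(cv2.findNonZero(m2)); e=world(cv2.boxPoints(r),z1,c)
    print(b,p[:2].round(4),np.degrees(p[2]).round(1),round(s,3),'|',n,q[:2].round(4),np.degrees(q[2]).round(1),round(t,3),w0.round(4)[:2],'size',[round(float(np.linalg.norm(e[i]-e[i+1])),4) for i in(0,1)])
    for P,col in((pts(('b',.2,.1),*p,.02,.02),(0,255,0)),(pts(g,*q,z1,z1),(0,0,255))):
        cv2.polylines(im,[np.round(proj(P[:len(P)//2],c)).astype(int)],True,col,1)
    out.append(im[:270,200:440])
cv2.imwrite("pics/w2.png",np.vstack([np.hstack(out[:2]),np.hstack(out[2:])]))
E
```

```text
oblong [ 0.4632 -0.25  ] 100.7 0.985 | tin [ 0.4618 -0.2453] 102.9 0.97 [ 0.4616 -0.2443] size [0.0605, 0.0628]
round [ 0.6322 -0.2483] 81.5 0.978 | level [ 0.6365 -0.2554] 81.2 0.985 [ 0.6377 -0.248 ] size [0.0217, 0.1493]
slot [0.647  0.2415] 100.2 0.981 | magbase [0.6419 0.2518] 93.8 0.463 [0.6326 0.252 ] size [0.0525, 0.0243]
square [0.4577 0.0088] 84.0 0.976 | tape [0.4541 0.009 ] 85.4 0.894 [0.4538 0.0132] size [0.0359, 0.0719]
```

View pics/w2.png

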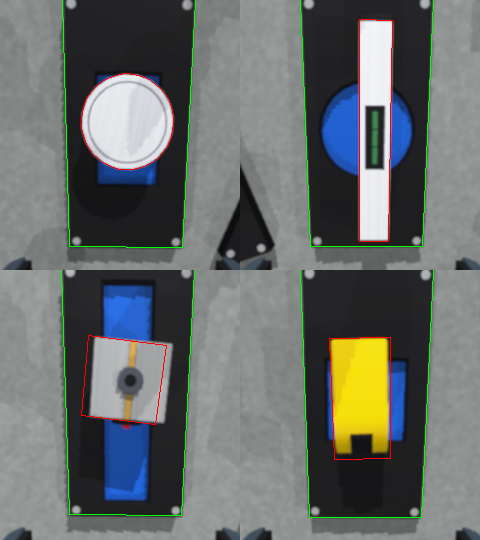

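The green board outlines sit well. The magbase and tape fits are off, so I'll take those from corners read in the picture: magbase (292,67), (373,75), (364,154), (288,145) and the tape's sharp end (290,68)–(349,68).

```bash
python3 - <<'E'
from h import *
import pickle
D=pickle.load(open("d.pkl","rb"))
c=D['slot'][1]
w=world([(292,67),(373,75),(364,154),(288,145)],.07,c); print('mag',w.mean(0).round(4),[np.linalg.norm(w[i]-w[(i+1)%4]).round(4) for i in range(4)],[np.degrees(np.arctan2(*(w[j]-w[i])[[1,0]])).round(1) for i,j in((1,0),(2,3),(3,0),(2,1))],'boss',world([(330,110)],.074,c).round(4))
s=world([(333,72),(327,150)],.07,c);print('strip',np.degrees(np.arctan2(*(s[0]-s[1])[[1,0]])))
c=D['round'][1]; m=masks(D['round'][0])['white']
print('vial',world([(335,137)],.064,c).round(4), world([(335,20.5),(333,241)],.064,c).round(4))
c=D['square'][1]; y=blob(masks(D['square'][0])['yellow'],(280,365,50,215),3)
r=np.where(y.any(1))[0]; print(r[0],r[-1]); ends=[]
for v in (r[0]+3,100,140,170,r[-1]-4):
    u=np.where(y[v])[0]; e=world([(u[0],v),(u[-1]+1,v)],.084,c); print(v,u[0],u[-1],e.mean(0).round(4),np.linalg.norm(e[1]-e[0]).round(4))
for v in (r[0],r[-1]+1): u=np.where(y[min(v,r[-1])])[0].mean(); print(v,[world([(u,v)],z,c)[0].round(4) for z in(.084,.06,.04)])
print([ (n,D[n][1][2][:3,3].round(3)) for n in D])
E
```

```text
mag [0.6465 0.2522 0.07  ] [np.float64(0.0537), np.float64(0.0517), np.float64(0.0532), np.float64(0.0504)] [np.float64(-174.5), np.float64(-175.9), np.float64(96.4), np.float64(95.7)] boss [[0.6468 0.2528 0.074 ]]
strip 96.37292982634634
vial [[ 0.6371 -0.2546  0.064 ]] [[ 0.6476 -0.1808  0.064 ]
 [ 0.6249 -0.3302  0.064 ]]
67 182
70 291 347 [0.4569 0.0455 0.084 ] 0.0356
100 291 347 [0.455  0.0277 0.084 ] 0.0362
140 293 348 [0.4535 0.003  0.084 ] 0.0366
170 295 347 [ 0.4518 -0.0164  0.084 ] 0.0353
178 295 347 [ 0.4513 -0.0217  0.084 ] 0.0355
67 [array([0.4651, 0.0464, 0.084 ]), array([0.4661, 0.05  , 0.06  ]), array([0.4669, 0.0531, 0.04  ])]
183 [array([ 0.4449, -0.0245,  0.084 ]), array([ 0.4439, -0.0277,  0.06  ]), array([ 0.4431, -0.0304,  0.04  ])]
[('oblong', array([ 0.46 , -0.251,  0.33 ])), ('round', array([ 0.629, -0.249,  0.33 ])), ('slot', array([0.645, 0.239, 0.33 ])), ('square', array([0.455, 0.009, 0.33 ]))]
```

```bash
cat >> h.py <<'E'
B.update(oblong=(.4632,-.25,100.7),round=(.6322,-.2483,81.5),slot=(.647,.2415,100.2),square=(.4577,.0088,84.0))
H=.018; UP=.2
def pick(x,y,yaw,z,op):
    Q=down(yaw-90); arm.move_to([x,y,UP],Q); arm.grip(op)
    arm.move_l([x,y,z+H+.03],Q,feed=.2); arm.move_l([x,y,z+H],Q,feed=.06); arm.grip(0.)
    print('w',arm.current_width(),'F',arm.current_grasp_force()); arm.sleep(.2)
    arm.move_l([x,y,z+H+.03],Q,feed=.06); arm.move_l([x,y,UP],Q,feed=.15)
    print('lifted w',arm.current_width(),'F',arm.current_grasp_force(),arm.current_force(),arm.current_t())
def place(x,y,yaw,z,op):
    Q=down(yaw-90); arm.move_to([x,y,UP],Q); arm.sleep(.2)
    arm.move_l([x,y,z+H+.03],Q,feed=.15); f0=np.array(arm.current_force()); arm.move_l([x,y,z+H+.001],Q,feed=.03); arm.sleep(.2)
    print('down dF',(np.array(arm.current_force())-f0).round(2),'w',arm.current_width())
    arm.grip(op); arm.sleep(.2); arm.move_l([x,y,z+H+.03],Q,feed=.06); arm.move_l([x,y,UP],Q,feed=.25); print('t',arm.current_t())
E
python3 - <<'E'
from h import *
pick(.6467,.2523,96.1,.02,.085)
place(*B['mat'],.003,.085)
im,c=look('mat'); cv2.imwrite("pics/m.png",im)
E
```

```text
w 0.051746956124730334 F 29.99062031507492
lifted w 0.05178913361956999 F 29.98943567276001 [ 0.16239567  0.41791017 -5.87318188] 11.7
down dF [0.19 0.01 0.58] w 0.051574963782743725
t 17.65
```

View pics/m.png

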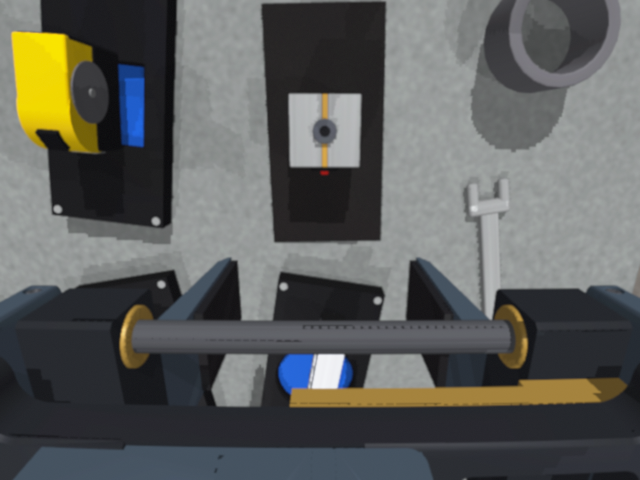

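The magbase stands upright on the mat, with corners at about (288,94)–(361,167). Next is the level into the slot, then the tin into the round pocket.

```bash
python3 - <<'E'
from h import *
im=cv2.imread("pics/m.png"); c=cal("wrist")
w=world([(288,93.5),(361,93.5),(361,167),(290,167)],.053,c); print('mag',w.mean(0).round(4),'boss',world([(324.5,131)],.057,c).round(4))
pick(.6365,-.2555,81.4,.02,.06)
place(*B['slot'],.01,.06)
im,c=look('slot')
pick(.4618,-.2453,100.7,.02,.088)
place(*B['round'],.01,.085)
im2,c2=look('round'); cv2.imwrite("pics/lt.png",np.hstack([im[:300,120:520],im2[:300,120:520]]))
print(arm.current_t())
E
```

```text
mag [ 0.6383 -0.0123  0.053 ] boss [[ 0.6379 -0.0123  0.057 ]]
w 0.022261949057770708 F 30.000085830688477
lifted w 0.021846386746894746 F 29.999420642852783 [ 0.26837004  0.39680323 -2.86349755] 23.5917
down dF [ 0.84  0.8  -0.33] w 0.021418467377041804
t 30.3
w 0.06364922680098083 F 30.000507831573486
lifted w 0.062828064029476 F 29.99950736761093 [ 0.75535628 -0.73323549 -3.57045629] 37.0667
down dF [ 0.23 -0.13  0.86] w 0.06301619693661362
t 42.4833
43.125
```

View pics/lt.png

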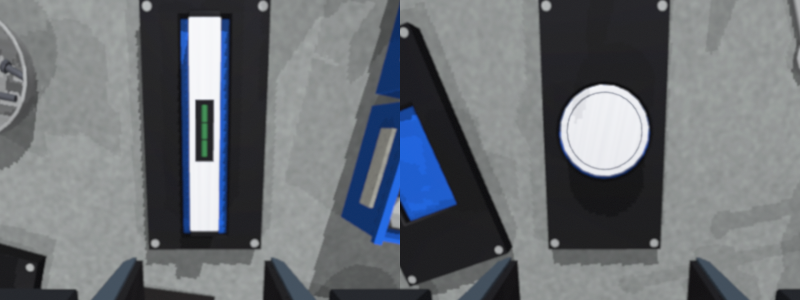

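The level is in the slot with blue showing on both sides, at (205,125). The tin is in the round pocket at (604,131). The tape and the magbase are next.

```bash
python3 - <<'E'
from h import *
pick(.4542,.0093,85.2,.02,.07)
place(*B['oblong'],.01,.06)
im,c=look('oblong')
pick(.638,-.0123,90.9,.003,.085)
place(*B['square'],.01,.075)
im2,c2=look('square'); cv2.imwrite("pics/tm.png",np.hstack([im[:300,120:520],im2[:300,120:520]]))
import pickle; pickle.dump([(im,c),(im2,c2)],open("e.pkl","wb"))
print(arm.current_t())
E
```

```text
w 0.03817609666102689 F 29.98630553483963
lifted w 0.037838905624301825 F 29.98489201068878 [-0.03469901  1.03828383 -2.4160999 ] 48.9
down dF [ 0.04 -0.25  0.17] w 0.037649878630591584
t 54.6167
w 0.05179030761410633 F 30.000371038913727
lifted w 0.05190349203960017 F 29.99905228614807 [-0.14916241 -0.13430045 -5.67756191] 61.3
down dF [-0.59 -0.33 -1.1 ] w 0.05174112109901166
t 66.775
67.4167
```

View pics/tm.png

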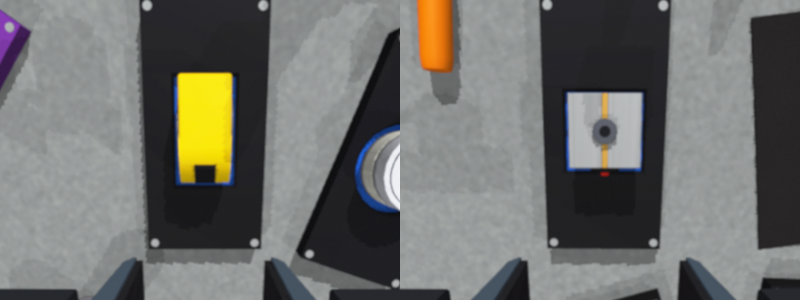

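The tape at (205,128) and the magbase at (604,131) both show blue around them. I'll check how deep they sit with the side camera and with numbers.

```bash
python3 - <<'E'
from h import *
import pickle
(im,c),(i2,c2)=pickle.load(open("e.pkl","rb"))
e=world([(325,72)],.074,c)[0];f=world([(325,185)],.05,c)[0]
a=np.radians(100.7);u=np.array([np.cos(a),np.sin(a)]);o=np.array(B['oblong'][:2])
print('tape ends along x',(e[:2]-o)@u,(f[:2]-o)@u)
m=world([(286,93),(362,93),(363,169),(287,169)],.06,c2); print('mag',m.mean(0)-[*B['square'][:2],0.06],np.linalg.norm(m[0]-m[1]),np.linalg.norm(m[1]-m[2]))
arm.move_to([.4,-.5,.3],down(0))
cs=cal("side"); s=arm.snapshot("side")[:,:,::-1].copy()
z=dict(slot=(('b',.16,.022),.054),round=(('c',.032),.056),oblong=(('b',.076,.038),.074),square=(('b',.052,.052),.06))
for n,(k,h) in z.items():
    x,y,a=B[n]; P=pts(k,x,y,np.radians(a),h,h); P=P[:len(P)//2]
    cv2.polylines(s,[np.round(proj(P,cs)*16).astype(int)],True,(0,0,255),1,shift=4)
cv2.imwrite("pics/s.png",cv2.resize(s[130:340,100:400],None,fx=2.6,fy=2.6,interpolation=cv2.INTER_CUBIC)); print(arm.current_t())
E
```

```text
tape ends along x 0.03755993354992853 -0.03962756332941942
mag [ 0.00024068 -0.00048102  0.        ] 0.052793664959304036 0.052487374943473136
69.1417
```

View pics/s.png

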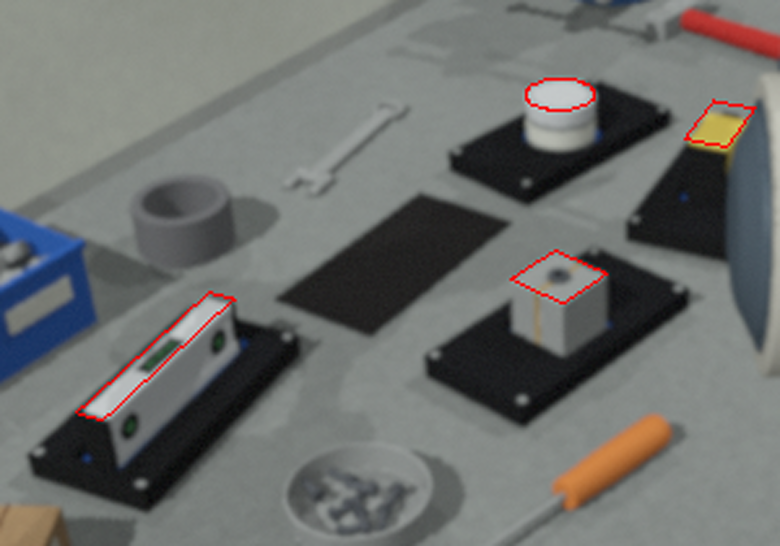

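The side view shows all four tops on their predicted seated outlines: level (160,355), tin (560,95), magbase (560,277) and tape (720,125). The dish at (360,490) hasn't been disturbed, so I'm handing in.

```bash
python3 -c "
from rig import arm
print(arm.sign_off())"
```

```text
the job is handed in; nothing more can be done
None
```

All four tools are upright and fully down in their own pockets by the camera checks, the dish wasn't touched, and I handed the job in at about 69 s; the hand-in returned no verdict.

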